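# Shim a lacquered lid tight in its holding jig and keep it clamped

## Task

In the holding jig, first press the dark red lacquered lid down until it sits flat on the bed; its brass lifter stays down. Then take wooden shims from the rack and stand them upright, one behind another, in the gap between the lid and the sprung sliding jaw until the jaw can squeeze the stack tight against the lid, and finish while holding: keep pushing the jaw's red plate firmly so that the stack stays clamped. Leave unused shims standing in the rack, and do not disturb the bowl, the jar and the brush.

Things in the scene. Friction and masses are not known exactly. Their poses are not given: they have to be found in the camera images.
- jig: Wooden jig fixed on the table: bed 104 (x) x 250 (y) x 14 mm high; origin at the centre of its underside. A dark cheek 18 mm thick, 20 mm above the bed, stands across its -y end; two side lips 10 mm above the bed flank the lid. The lid lies at the -y half, the clamp at the +y half, the gap for the shims between them, all on the bed's long (y) axis.
- seat (a point): Point on the bed's top face under the middle of the lid's place (axes as the jig).
- lid_center (a point): Centre (half-way up) of the flat dark red lacquered lid with gold lines, 80 x 80 x 16 mm, 0.16 kg, loose, axes as the jig. Its +y edge (40 mm from the centre) is one side of the gap. At the start it stands 9 mm above the bed on a brass lifter disc (48 mm across) under its middle; the lifter slides down against about 6 N of friction and stays down. Seated flat, the centre is 8 mm above seat. 1.5 mm play to the cheek and to the side lips.
- jaw_face (a point): Middle of the jaw's upright cork front face, which looks along the jig's -y to the lid and is the other side of the gap; axes as the jig. The face is 40 mm wide and reaches from 5 to 18 mm above the bed. The clamp (steel, 64 mm wide, 75 mm long to +y from the open face, side rails 16 mm above the bed) is fixed at a different place on the bed each time, so that the gap at the start is 27 to 53 mm wide.
- jaw (a joint): Travel of the jaw towards the lid in m: 0 fully back (a spring of 2 to 3 N brings it back when let go) to 0.024 at its end stop. At 0.024 with nothing squeezed, more shims are needed. Too few shims leave the stack loose; one or two are needed according to the gap (in some gaps either one or two, or two or three, will do; what does not fit with the jaw back is too many).
- push_plate (a point): Rear (+y) face of the jaw's upright red push plate, at its middle across, 45 mm above the bed and 52 mm in +y from the jaw's face. The plate is 38 mm wide, 12 mm thick, and reaches from 18 to 62 mm above the bed; it moves with the jaw. Push it along the jig's -y, with about 10 to 15 N at the end (2 to 3 N of that only hold the spring). Behind it there is free room over the bed; the jaw's own block there (to 8 mm behind the plate) reaches 18 mm above the bed, the rails 16 mm.
- rack: Light wooden rack fixed on the table, 60 (x) x 156 (y) mm, floor 10 mm high; origin at the centre of its underside. Four shims stand in it in a row along its y at -51, -17, 17 and 51 mm, between dividers 32 mm wide (x) and 14 mm above the floor.
- shim0_center (a point): Centre (half-way up) of an upright wooden shim with a pale band near its top, loose, 46 (x, width to grasp across) x 16 (y, thickness) x 50 mm high, 40 g; in the rack at y = -51 mm. Its underside rests 25 mm below this point. All shims are alike.
- shim1_center (a point): Centre (half-way up) of an upright wooden shim with a pale band near its top, loose, 46 (x, width to grasp across) x 16 (y, thickness) x 50 mm high, 40 g; in the rack at y = -17 mm. Its underside rests 25 mm below this point. All shims are alike.
- shim2_center (a point): Centre (half-way up) of an upright wooden shim with a pale band near its top, loose, 46 (x, width to grasp across) x 16 (y, thickness) x 50 mm high, 40 g; in the rack at y = 17 mm. Its underside rests 25 mm below this point. All shims are alike.
- shim3_center (a point): Centre (half-way up) of an upright wooden shim with a pale band near its top, loose, 46 (x, width to grasp across) x 16 (y, thickness) x 50 mm high, 40 g; in the rack at y = 51 mm. Its underside rests 25 mm below this point. All shims are alike.
- bowl: Lacquered wooden bowl, about 104 mm across and 68 mm high, origin under its centre; leave alone.
- jar: Amber glass jar with black cap, 60 mm across, 80 mm high, origin under its centre; leave alone.
- brush: Flat lacquer brush lying down, 158 x 36 x 12 mm, origin near its middle; leave alone.
Not all that is in view belongs to the job. Of the things that look like the part that bears lid_center, the smaller one is meant. What is shaped like the part that bears shim3_center but blue is not meant.

How it is judged:
By the outcome, as a careful person would: the job done as asked, in the order asked, and still so for the second after the job is handed in, while the arm keeps its last pose, push and grip.
It also fails if it takes over 70 s, if anything falls off the work surface, if the arm or the gripper's body presses on something with over 40 N, if the wrist force passes 120 N, or if a joint passes its speed limit or range.

## Robot

A 6-joint arm with a two-finger parallel gripper is mounted at the origin on the work surface. World frame = base frame: x ahead of the robot, y to its left, z up, the work surface at z = 0. Lengths are in m, angles in rad, forces in N, time in s.
With the tool pointing down it reaches from about 0.3 to 0.775 m from the base axis. Payload 14.6 kg.
Tool frame: the origin (TCP) lies at the very end of the fingers, on their centre line; the grasp point (between the pads) lies 19 mm behind it; z points along the fingers, y is the line along which they close (so a half turn about z gives the same grasp; the last joint's range is limited). The gripper opens to 94 mm and grips with 3 to 60 N. Pads are 16 mm wide; open, the fingers measure 119 mm over their backs; the gripper's body (75 mm by 177 mm) begins 78 mm behind the grasp point.
Start: joints at [1.104, 0.3, 1.521, -0, 1.321, -0.067], TCP at [0.214, 0.507, 0.205] pointing down, gripper open.
Joint ranges: [-3.03, 3.03], [-0.79, 2.21], [0.23, 2.52], [-1.04, 4.18], [0, 3.07], [-2.55, 2.55]. Speed limits (rad/s): [2.22, 2.22, 2.57, 3.14, 3.14, 3.14].

## Interface

Orientations are given as [roll, pitch, yaw] about the fixed x, y, z axes, in that order (R = Rz(yaw) Ry(pitch) Rx(roll)).
In Python, from station import ctrl gives the robot as it stands.
- The arm moves only by the tool move_arm, never from a script. Its argument "targets" is a list of rows, each a list of 6 numbers: the shift along the tool's x, y, z in units of 1000 mm (1.0 is 1000 mm), then the turn, a rotation vector about the tool's x, y, z in units of 30 degrees (1.0 is 30 degrees). In form: [[tx, ty, tz, ax, ay, az], ...]. A call has exactly 5 rows; each row is the pose to reach, as a shift and turn from the pose commanded when the call began, along the tool's axes at that moment; what a row does not reach only later rows make up. A row lasts 1/12 s, in which the tool goes at most 41.7 mm and 7.16 degrees, less where a joint would pass 70% of its speed; a pose out of reach is approached as far as the arm can. A call with a number of a shift or a turn outside -1 to 1 is refused whole. A call with a gripper value outside its range is refused whole. "fingers" is the opening, from -1 (shut) to 1 (fully open), set as the call begins (left out, the last holds). The fingers move at their own pace and stop on an object; "grip_force" is the grip in N (left out, the last holds). Time passes only in rows, so rows that repeat a pose let the fingers close, or fill a call up. It gives the time, the measured TCP pose, the force and the opening at its end, in the units of the state.
- ctrl.get_obs(): the state, without advancing time (a new reading comes with each control period).
- ctrl.camera(name): name is "side" or "top" or "wrist"; returns the picture (480x640x3 uint8, red, green, blue); there is no depth.
- ctrl.camera_info(name): a dict with "fx", "fy", "cx", "cy" (pixels), "rvec" (rotation vector, rad) and "tvec" (3), from world to camera coordinates, as OpenCV has them. Camera axes: x right, y down, z forward; pixel columns grow to the right and rows downward; lengths in m; the calibration is good to about 2 mm. A picture is of the moment at which its call begins: read the wrist's pose just before it. camera_info takes no time and is no camera call; for the wrist camera it gives the pose at the moment of the call.
- ctrl.hand_in(): hands the job in, once; it reports no verdict.
The state is a dict: "time_s": time; "qpos": joint angles; "joint_vel": joint speeds; "tau": joint torques, N m; "ee_pos": TCP position; "eef_rot": TCP orientation; "force": force on the tool from outside, world axes, zero at the start; "moment": the same for the moment, N m; "grip_width": finger opening in m.
Only numpy, scipy, OpenCV 4.12 (cv2) and the standard library are available. Lean on these libraries where they do the work, as an engineer would, in place of code of your own. Each camera call takes 0.05 s, during which the arm holds its last target. There are 200 camera calls.

## Working session

There is one attempt and no reset: what is moved stays moved. The work goes in short steps, Python scripts to look and compute and a tool call to move; the robot and the scene stay as the last step left them, time stands still between calls to the robot, and variables do not carry over. Pictures are saved under pics/ and viewed, on a budget of 10 in all, crops included, one or two more only if the job needs it, and the job is handed in when it is done.

Besides the shell and the picture viewer there is one more tool, called as name([rows], argument=value, ...), one row to a line, values as JSON. move_arm: Moves the arm, as the interface text tells. Shifts and turns lie within -1 to 1; 1 stands for 1000 mm of shift or 30 degrees of turn. Its arguments: {"type":"object","properties":{"targets":{"type":"array"},"fingers":{"type":"number"},"grip_force":{"type":"number"}},"required":["targets"]}

```bash
mkdir -p pics; ls
python3 - <<'E'
from station import ctrl
import cv2,numpy as np
for n in("top","side"):
    cv2.imwrite(f"pics/{n}0.png",ctrl.camera(n)[:,:,::-1])
    i=ctrl.camera_info(n);print(n,{k:np.round(v,4).tolist() for k,v in i.items()})
o=ctrl.get_obs();print({k:np.round(v,4).tolist() for k,v in o.items()})
E
```

```text
pics
top {'fx': 476.1003, 'fy': 476.1003, 'cx': 318.3907, 'cy': 245.0768, 'rvec': [2.212, -2.1636, 0.096], 'tvec': [0.0201, 0.5542, 0.9408]}
side {'fx': 528.3806, 'fy': 528.3806, 'cx': 325.7183, 'cy': 241.3722, 'rvec': [0.258, -2.6314, 1.4993], 'tvec': [0.5499, 0.0855, 0.8948]}
{'time_s': 0.1, 'qpos': [1.1044, 0.3004, 1.5215, -0.0, 1.3207, -0.0666], 'joint_vel': [0.0015, -0.0018, -0.0006, -0.0019, -0.0004, -0.0016], 'tau': [0.0006, -53.2636, -35.329, 0.0709, 0.0234, -0.0001], 'ee_pos': [0.214, 0.5064, 0.2049], 'eef_rot': [-3.1406, -0.0001, 2.7418], 'force': [0.2291, 0.2124, -0.4862], 'moment': [0.0536, -0.0411, -0.0111], 'grip_width': 0.0939}
```

View pics/top0.png

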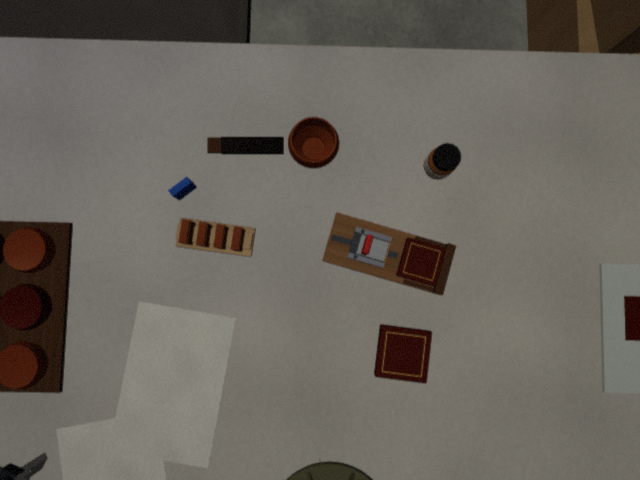

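View pics/side0.png

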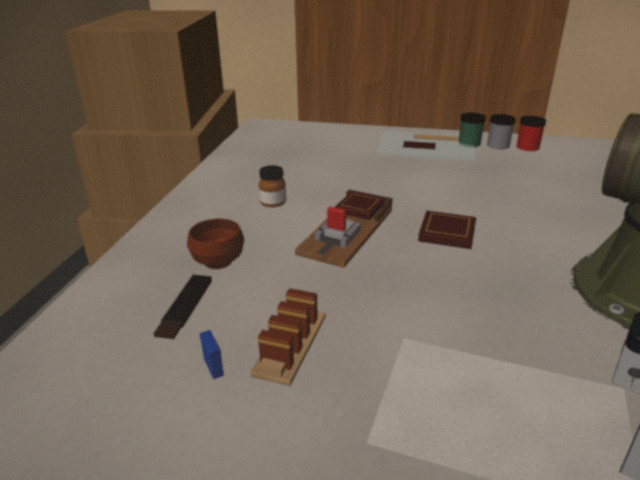

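The top view shows the jig around (389,254) with its lid at the right end, the rack around (216,237), and a decoy lid at (404,353). I'll zoom in on the corners.

Run:
```python
import cv2,numpy as np
t=cv2.imread("pics/top0.png");s=cv2.imread("pics/side0.png")
def c(im,x,y,w,h,W,H):
    o=cv2.resize(im[y:y+h,x:x+w],(W,H),interpolation=cv2.INTER_CUBIC);return np.clip(o*1.6,0,255).astype(np.uint8)
a=c(t,315,205,150,100,450,300);b=c(t,170,210,100,60,350,210);b=cv2.copyMakeBorder(b,0,90,0,0,0)
d=c(s,290,185,110,82,400,300);e=c(s,245,285,100,75,400,300)
d=cv2.resize(d,(400,300));
cv2.imwrite("pics/crop0.png",np.vstack([np.hstack([a,b]),np.hstack([d,e])]))
```

```text
(no output)
```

View pics/crop0.png

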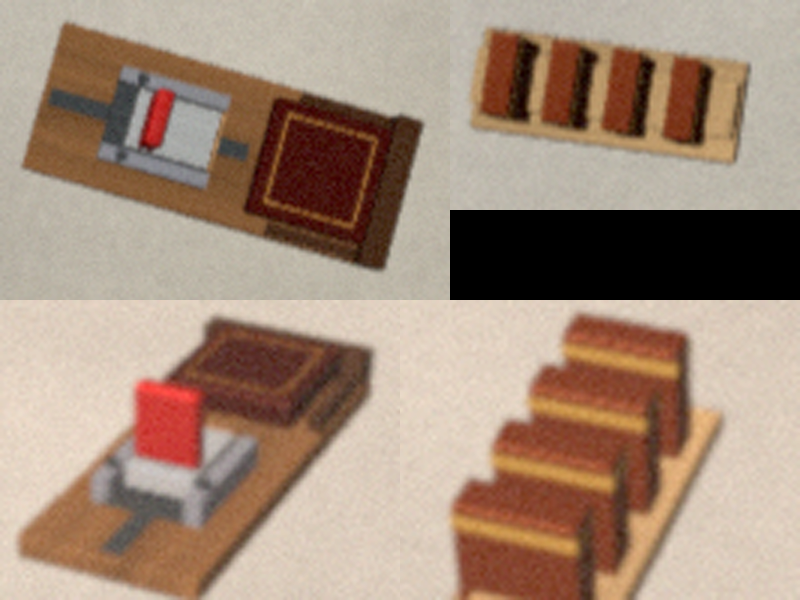

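```bash
cat > h.py <<'E'
import numpy as np,cv2
from station import ctrl
def ray(info,uv):
    R=cv2.Rodrigues(np.array(info["rvec"],float))[0];t=np.array(info["tvec"],float)
    d=R.T@np.array([(uv[0]-info["cx"])/info["fx"],(uv[1]-info["cy"])/info["fy"],1]);return -R.T@t,d
def onz(info,uv,z):
    c,d=ray(info,uv);return c+d*(z-c[2])/d[2]
def proj(info,P):
    K=np.array([[info["fx"],0,info["cx"]],[0,info["fy"],info["cy"]],[0,0,1]])
    return cv2.projectPoints(np.array(P,float).reshape(-1,1,3),np.array(info["rvec"],float),np.array(info["tvec"],float),K,None)[0][:,0]
def fit(obs,x0):
    # obs: (info, uv, local xyz); pose x,y,yaw
    from scipy.optimize import least_squares
    def f(p):
        c,s=np.cos(p[2]),np.sin(p[2])
        return np.concatenate([proj(i,[p[0]+c*l[0]-s*l[1],p[1]+s*l[0]+c*l[1],l[2]])[0]-uv for i,uv,l in obs])
    r=least_squares(f,x0,loss="soft_l1");return r.x,r.fun
def tolocal(p,P):
    c,s=np.cos(p[2]),np.sin(p[2]);d=P[:2]-p[:2];return np.array([c*d[0]+s*d[1],-s*d[0]+c*d[1]])
E
python3 - <<'E'
from h import *
T=ctrl.camera_info("top");S=ctrl.camera_info("side")
a=lambda u,v:np.array([315+u/3,205+v/3]);b=lambda u,v:np.array([170+(u-450)/3.5,210+v/3.5])
d=lambda u,v:np.array([290+u/3.636,185+(v-300)/3.66]);e=lambda u,v:np.array([245+(u-400)/4,285+(v-300)/4])
c=[onz(T,a(*q),z) for q,z in[((65,22),.014),((22,168),.014),((422,122),.034),((383,268),.034)]]
for q in c:print(q)
yd=(c[0]+c[1]-c[2]-c[3])[:2];yaw=np.arctan2(yd[1],yd[0])-np.pi/2
xs=np.array([np.cos(yaw),np.sin(yaw)])
sg=1 if (c[0]-c[1])[:2]@xs>0 else -1
obs=[(T,a(65,22),(sg*.052,.125,.014)),(T,a(22,168),(-sg*.052,.125,.014)),(T,a(422,122),(sg*.052,-.125,.034)),(T,a(383,268),(-sg*.052,-.125,.034))]
p,r=fit(obs,[*np.mean(c,0)[:2],yaw]);print("jig",p,np.degrees(p[2]),r.round(1))
for n,q,z in[("open",(229,95),.030),("open",(207,188),.030),("lid+",(275,98),.039),("lid+",(247,210),.039),("plate",(165,88),.076),("plate",(153,148),.076)]:
    print(n,tolocal(p,onz(T,a(*q),z)).round(4))
for q,z in[((202,392),.076),((137,384),.076)]: print("side plate",tolocal(p,onz(S,d(*q),z)).round(4))
print("side jig corner",proj(S,[[p[0],p[1],.014]]))
# rack: floor corners z=.01
q=[(488,30),(748,62),(738,162),(473,125)]
c=[onz(T,b(*k),.01) for k in q]
for k in c:print(k)
yd=(c[0]+c[3]-c[1]-c[2])[:2];yaw=np.arctan2(yd[1],yd[0])-np.pi/2;xs=np.array([np.cos(yaw),np.sin(yaw)])
sg=1 if (c[0]-c[3])[:2]@xs>0 else -1
L=[(sg*.03,.078,.01),(sg*.03,-.078,.01),(-sg*.03,-.078,.01),(-sg*.03,.078,.01)]
p,r=fit([(T,b(*k),l) for k,l in zip(q,L)],[*np.mean(c,0)[:2],yaw]);print("rack",p,np.degrees(p[2]),r.round(1))
for k in[(490,32),(525,35),(515,122),(482,118),(672,58),(706,62),(697,143),(665,140)]: print(tolocal(p,onz(T,b(*k),.06)).round(4))
for k in[(452,515),(580,553),(565,350),(680,375)]: print("side band top?",tolocal(p,onz(S,e(*k),.054)).round(4))
E
```

```text
[ 0.62223171 -0.0036829   0.014     ]
[0.52196289 0.02355608 0.014     ]
[ 0.55767789 -0.24201676  0.034     ]
[ 0.46026579 -0.21610766  0.034     ]
jig [ 0.54040763 -0.10954139 -0.25932954] -14.858488311181311 [-0.8 -0.3 -0.5 -0.1  0.8 -0.4  0.5  1.1]
open [0.0327 0.0045]
open [-0.0313  0.002 ]
lid+ [ 0.0381 -0.0242]
lid+ [-0.0385 -0.026 ]
plate [0.0194 0.051 ]
plate [-0.0196  0.048 ]
side plate [-0.0207  0.051 ]
side plate [0.0136 0.0575]
side jig corner [[346.20866876 224.92682035]]
[0.60249029 0.31457616 0.01      ]
[0.58719054 0.1623546  0.01      ]
[0.52857309 0.16630417 0.01      ]
[0.54667631 0.32084344 0.01      ]
rack [ 0.56622849  0.2408486  -0.10619827] -6.084712616080821 [-0.3 -0.9  1.1 -0.3 -0.1  0.2 -0.4  1. ]
[0.0225 0.0613]
[0.0233 0.0419]
[-0.0252  0.0402]
[-0.0253  0.0585]
[ 0.0211 -0.0406]
[ 0.0213 -0.0595]
[-0.0238 -0.0609]
[-0.0245 -0.0431]
side band top? [0.0213 0.0619]
side band top? [-0.0268  0.0668]
side band top? [ 0.0183 -0.0363]
side band top? [-0.028  -0.0345]
```

```bash
cat >> h.py <<'E'
from scipy.spatial.transform import Rotation as Ro
def delta(p,xyz,yawdeg):
    """shift/turn (move units) from state pose (pos, rpy) p to tool-down target"""
    R0=Ro.from_euler("xyz",p[3:]);R1=Ro.from_euler("xyz",[np.pi,0,np.radians(yawdeg)])
    return np.r_[R0.inv().apply(np.array(xyz)-p[:3]),np.degrees((R0.inv()*R1).as_rotvec())/30].round(4).tolist()
def now():
    o=ctrl.get_obs();return np.r_[o["ee_pos"],o["eef_rot"]]
def w(p,l): c,s=np.cos(p[2]),np.sin(p[2]);return [p[0]+c*l[0]-s*l[1],p[1]+s*l[0]+c*l[1]]
E
python3 -c "
from h import *
print(delta(now(),(.52,.20,.25),84))"
```

```text
[-0.4012, -0.1632, -0.0449, -0.0017, 0.0011, 2.4364]
```

move_arm([
  [-0.038, -0.016, -0.005, 0, 0, 0.2],
  [-0.077, -0.032, -0.01, 0, 0, 0.4],
  [-0.115, -0.047, -0.015, 0, 0, 0.6],
  [-0.153, -0.062, -0.02, 0, 0, 0.8],
  [-0.19, -0.078, -0.025, 0, 0, 1],
], fingers=1)

```text
time_s: 0.52
ee_pos: [0.3597, 0.3592, 0.2305]
eef_rot: [-3.141, 0.0, 2.213]
force: [0.8, 1.7, -0.2]
grip_width: 0.094
```

```bash
python3 -c "
from h import *
print(delta(now(),(.52,.20,.25),84))"
```

```text
[-0.2235, 0.0329, -0.0195, -0.0006, 0.0003, 1.4271]
```

move_arm([
  [-0.04, 0.006, -0.005, 0, 0, 0.2],
  [-0.08, 0.012, -0.01, 0, 0, 0.4],
  [-0.12, 0.018, -0.015, 0, 0, 0.6],
  [-0.16, 0.024, -0.0195, 0, 0, 0.8],
  [-0.2, 0.03, -0.0195, 0, 0, 1],
])

```text
time_s: 0.93
ee_pos: [0.5046, 0.2177, 0.2508]
eef_rot: [3.141, -0.0, 1.689]
force: [0.1, 1.0, 0.7]
grip_width: 0.0939
```

```bash
python3 -c "
from h import *
print(delta(now(),(.52,.20,.25),84))"
```

```text
[-0.0194, 0.0132, 0.0008, 0.0018, -0.0007, 0.4264]
```

move_arm([
  [-0.01, 0.0066, 0, 0, 0, 0.2],
  [-0.0194, 0.0132, 0, 0, 0, 0.4264],
  [-0.0194, 0.0132, 0, 0, 0, 0.4264],
  [-0.0194, 0.0132, 0, 0, 0, 0.4264],
  [-0.0194, 0.0132, 0, 0, 0, 0.4264],
])

```text
time_s: 1.35
ee_pos: [0.5183, 0.2023, 0.2498]
eef_rot: [-3.141, 0.0, 1.476]
force: [-0.2, -0.5, -0.1]
grip_width: 0.094
```

```bash
python3 -c "
from h import *
W=ctrl.camera_info('wrist');cv2.imwrite('pics/w0.png',ctrl.camera('wrist')[:,:,::-1])
import json;json.dump({k:np.array(v).tolist() for k,v in W.items()},open('w0.json','w'))
print(now(),delta(now(),(.53,-.11,.25),75.1))
print(proj(W,[[*w([.5662,.2408,-.1062],[0,-.051]),.06],[*w([.5404,-.1095,-.2593],[0,0]),.02]]))"
```

```text
[ 5.18210042e-01  2.02495769e-01  2.49924034e-01 -3.14139860e+00
 -2.76668323e-05  1.47546280e+00] [-0.31, 0.0415, -0.0001, -0.0004, -0.0, 0.3146]
[[361.60214111 220.58301851]
 [357.5826452  426.33699855]]
```

View pics/w0.png

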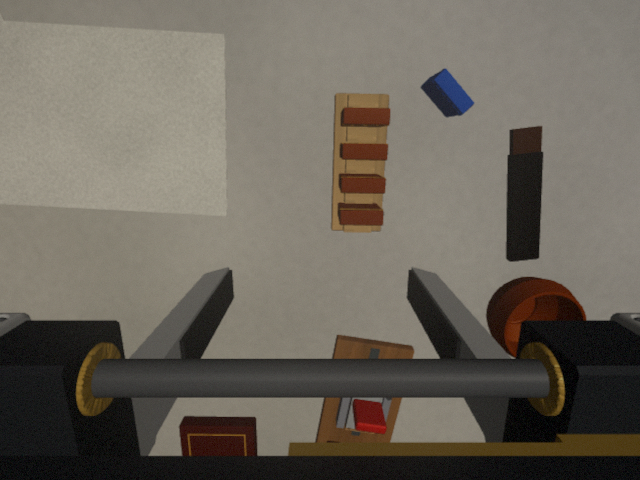

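Run:
```python
from h import *
import json
W=json.load(open('w0.json'))
im=cv2.imread('pics/w0.png')[85:240,325:395]
o=np.clip(cv2.resize(im,None,fx=5,fy=5,interpolation=cv2.INTER_CUBIC)*1.6,0,255).astype(np.uint8)
cv2.imwrite('pics/w0c.png',cv2.rotate(o,cv2.ROTATE_90_CLOCKWISE)[:, :])
print(W['fx'],ray(W,(W['cx'],W['cy'])),o.shape)
```

```text
357.6906676151488 (array([0.52481458, 0.27661521, 0.42948025]), array([-0.02460969, -0.25696136, -0.96610829])) (775, 350, 3)
```

View pics/w0c.png

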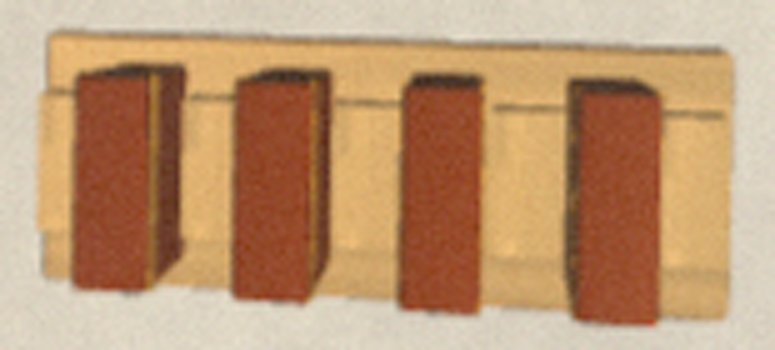

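move_arm([
  [-0.04, 0.005, 0, 0, 0, 0.1],
  [-0.08, 0.01, 0, 0, 0, 0.2],
  [-0.12, 0.015, 0, 0, 0, 0.3],
  [-0.16, 0.02, 0, 0, 0, 0.3146],
  [-0.2, 0.025, 0, 0, 0, 0.3146],
])

```text
time_s: 1.82
ee_pos: [0.5232, -0.0006, 0.2502]
eef_rot: [3.141, -0.0, 1.31]
force: [1.2, 0.4, 0.1]
grip_width: 0.0938
```

Run:
```python
from h import *
import json
W=json.load(open('w0.json'));p=[.5662,.2408,-.1062]
L=[];
for c in [[(80,75),(152,72),(148,290),(75,290)],[(240,85),(312,85),(308,300),(235,298)],[(405,90),(482,90),(480,312),(400,310)],[(580,92),(660,95),(656,322),(575,320)]]:
    m=np.mean(c,0);q=onz(W,(325+m[1]/5,85+(774-m[0])/5),.06);L.append(q);print(q,tolocal(p,q))
# floor corners
for u,v in[(50,33),(732,50),(728,318),(42,275)]:
    print(tolocal(p,onz(W,(325+v/5,85+(774-u)/5),.01)))
d=L[3]-L[0];print("yaw",np.degrees(np.arctan2(d[1],d[0]))-90)
J=[.5404,-.1095,-.2593]
print(w(J,[0,-.0655]),delta(now(),(*w(J,[0,-.0655]),.16),75.1))
```

```text
[0.56077499 0.19392228 0.06      ] [-0.00042538 -0.04718867]
[0.56505366 0.22734716 0.06      ] [ 0.00028612 -0.01349856]
[0.56888578 0.26086761 0.06      ] [0.00054347 0.02023925]
[0.57228963 0.29436666 0.06      ] [0.00037723 0.05391038]
[-0.02971024 -0.07395928]
[-0.02908557  0.08040828]
[0.02979103 0.08027326]
[ 0.02890968 -0.07526602]
yaw -6.53966705130334
[np.float64(0.5236055369534427), np.float64(-0.17281031520200973)] [-0.1663, 0.0447, 0.0902, 0.0009, -0.0003, -0.0016]
```

move_arm([
  [-0.034, 0.009, 0.018, 0, 0, 0],
  [-0.067, 0.018, 0.036, 0, 0, 0],
  [-0.1, 0.027, 0.054, 0, 0, 0],
  [-0.133, 0.036, 0.072, 0, 0, 0],
  [-0.1663, 0.0447, 0.09, 0, 0, 0],
])

```text
time_s: 2.23
ee_pos: [0.5233, -0.1727, 0.1594]
eef_rot: [3.141, -0.0, 1.31]
force: [0.8, -0.1, -0.4]
grip_width: 0.0939
```

move_arm([
  [0, 0, 0, 0, 0, 0],
  [0, 0, 0, 0, 0, 0],
  [0, 0, 0, 0, 0, 0],
  [0, 0, 0, 0, 0, 0],
  [0, 0, 0, 0, 0, 0],
])

```text
time_s: 2.65
ee_pos: [0.524, -0.1707, 0.1608]
eef_rot: [3.14, 0.0, 1.309]
force: [0.2, 0.5, 0.5]
grip_width: 0.0941
```

Run:
```python
from h import *
W=ctrl.camera_info('wrist');cv2.imwrite('pics/w1.png',ctrl.camera('wrist')[:,:,::-1])
import json;json.dump({k:np.array(v).tolist() for k,v in W.items()},open('w1.json','w'))
print(now())
im=cv2.imread('pics/w1.png')
J=[.5404,-.1095,-.2593]
P=[[*w(J,[x,y]),.014] for x in(-.052,.052) for y in(-.125,.125)]
q=proj(W,P);print(q)
im=im[0:360,180:480];cv2.imwrite('pics/w1c.png',np.clip(cv2.resize(im,(800,960),interpolation=cv2.INTER_CUBIC)[:640][:600].astype(float)*1.6,0,255))
```

```text
[ 5.23947287e-01 -1.70881221e-01  1.60719368e-01  3.14036032e+00
  1.00941257e-04  1.30863514e+00]
[[267.37284526 283.45341978]
 [254.89220481  -7.75008761]
 [373.48614204 283.19111785]
 [384.95117436  -7.96080179]][ WARN:0@0.337] global loadsave.cpp:1063 imwrite_ Unsupported depth image for selected encoder is fallbacked to CV_8U.
```

View pics/w1c.png

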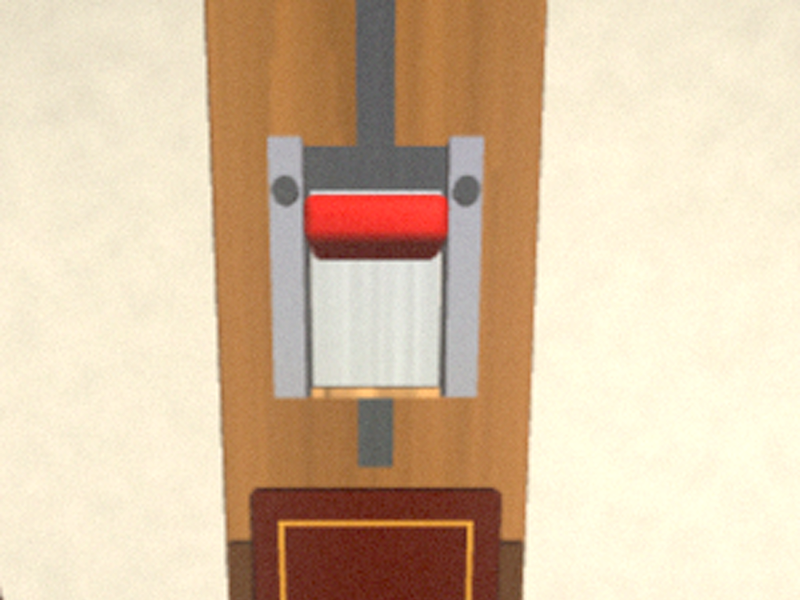

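Run:
```python
from h import *
import json
W=json.load(open('w1.json'));J=[.5404,-.1095,-.2593]
f=lambda u,v,z:onz(W,(180+u/8*3,v/8*3),z)
for n,u,v,z in[("bedL",205,0,.014),("bedL",228,560,.014),("bedR",548,0,.014),("bedR",523,560,.014),("cork",311,398,.032),("cork",440,398,.032),("railL",275,398,.03),("railR",477,398,.03),("lid",252,489,.039),("lid",499,489,.039),("rear",306,195,.076),("rear",447,195,.076),("rail back",268,136,.03),("rail back",484,136,.03),("liplipstart",230,541,.024),("liplip",521,541,.024)]:
    print(n,tolocal(J,f(u,v,z)).round(4))
print(delta(now(),(*w(J,[0,-.064]),.07),75.1))
```

```text
bedL [-0.0507  0.1195]
bedL [-0.0508 -0.0519]
bedR [0.0527 0.1194]
bedR [ 0.0518 -0.0521]
cork [-0.0198  0.0033]
cork [0.0208 0.0032]
railL [-0.0313  0.0033]
railR [0.0326 0.0031]
lid [-0.0385 -0.0244]
lid [ 0.0393 -0.0245]
rear [-0.0174  0.055 ]
rear [0.0187 0.0549]
rail back [-0.0313  0.0787]
rail back [0.0327 0.0786]
liplipstart [-0.0483 -0.0435]
liplip [ 0.0492 -0.0437]
[-0.0004, 0.0001, 0.0907, 0.0024, 0.0002, -0.004]
```

move_arm([
  [0, 0, 0.02, 0, 0, 0],
  [0, 0, 0.045, 0, 0, 0],
  [0, 0, 0.07, 0, 0, 0],
  [0, 0, 0.09, 0, 0, 0],
  [0, 0, 0.09, 0, 0, 0],
], fingers=-1, grip_force=20)

```text
time_s: 3.12
ee_pos: [0.522, -0.1707, 0.0667]
eef_rot: [-3.136, -0.001, 1.308]
force: [0.4, -0.1, -1.0]
grip_width: 0.0644
```

move_arm([
  [0, 0, 0.01, 0, 0, 0],
  [0, 0, 0.018, 0, 0, 0],
  [0, 0, 0.022, 0, 0, 0],
  [0, 0, 0.025, 0, 0, 0],
  [0, 0, 0.026, 0, 0, 0],
])

```text
time_s: 3.53
ee_pos: [0.5236, -0.1719, 0.044]
eef_rot: [3.141, 0.0, 1.307]
force: [0.1, 0.3, 0.2]
grip_width: 0.031
```

move_arm([
  [0, 0, 0, 0, 0, 0],
  [0, 0, 0, 0, 0, 0],
  [0, 0, 0, 0, 0, 0],
  [0, 0, 0, 0, 0, 0],
  [0, 0, 0, 0, 0, 0],
])

```text
time_s: 3.95
ee_pos: [0.5236, -0.172, 0.0441]
eef_rot: [3.141, 0.0, 1.307]
force: [0.2, -0.5, 0.8]
grip_width: 0.0008
```

move_arm([
  [0, 0, 0.002, 0, 0, 0],
  [0, 0, 0.004, 0, 0, 0],
  [0, 0, 0.006, 0, 0, 0],
  [0, 0, 0.008, 0, 0, 0],
  [0, 0, 0.009, 0, 0, 0],
])

```text
time_s: 4.37
ee_pos: [0.5236, -0.172, 0.0349]
eef_rot: [3.141, 0.0, 1.307]
force: [-1.3, 0.8, 4.2]
grip_width: 0.0006
```

move_arm([
  [0, 0, 0.001, 0, 0, 0],
  [0, 0, 0.002, 0, 0, 0],
  [0, 0, 0.003, 0, 0, 0],
  [0, 0, 0.003, 0, 0, 0],
  [0, 0, 0.003, 0, 0, 0],
])

```text
time_s: 4.78
ee_pos: [0.5235, -0.1719, 0.0318]
eef_rot: [-3.142, -0.0, 1.307]
force: [0.9, -0.2, 0.9]
grip_width: 0.0005
```

move_arm([
  [0, 0, 0.001, 0, 0, 0],
  [0, 0, 0.002, 0, 0, 0],
  [0, 0, 0.002, 0, 0, 0],
  [0, 0, 0.0025, 0, 0, 0],
  [0, 0, 0.0025, 0, 0, 0],
])

```text
time_s: 5.2
ee_pos: [0.5236, -0.172, 0.0302]
eef_rot: [3.141, 0.0, 1.307]
force: [-5.1, 1.5, 14.1]
grip_width: 0.0001
```

move_arm([
  [0, 0, 0.0005, 0, 0, 0],
  [0, 0, 0.0005, 0, 0, 0],
  [0, 0, 0.0005, 0, 0, 0],
  [0, 0, 0.0005, 0, 0, 0],
  [0, 0, 0.0005, 0, 0, 0],
])

```text
time_s: 5.62
ee_pos: [0.5236, -0.172, 0.0302]
eef_rot: [3.141, 0.0, 1.307]
force: [-7.2, 1.6, 20.4]
grip_width: 0.0004
```

move_arm([
  [0, 0, -0.02, 0, 0, 0],
  [0, 0, -0.05, 0, 0, 0],
  [0, 0, -0.08, 0, 0, 0],
  [0, 0, -0.11, 0, 0, 0],
  [0, 0, -0.13, 0, 0, 0],
], fingers=1)

```text
time_s: 6.03
ee_pos: [0.5239, -0.1721, 0.1615]
eef_rot: [3.14, 0.0, 1.307]
force: [0.7, 0.2, 0.5]
grip_width: 0.0306
```

```bash
python3 -c "
from h import *
print(now(),delta(now(),(.561,.192,.16),83.7))"
```

```text
[ 5.23869596e-01 -1.72063650e-01  1.61492462e-01  3.13951310e+00
  2.25448521e-04  1.30658901e+00] [0.3611, -0.0592, 0.0013, 0.0039, 0.0007, -0.2946]
```

move_arm([
  [0.04, -0.0065, 0, 0, 0, -0.05],
  [0.08, -0.013, 0, 0, 0, -0.1],
  [0.12, -0.0195, 0, 0, 0, -0.15],
  [0.16, -0.026, 0, 0, 0, -0.2],
  [0.2, -0.033, 0, 0, 0, -0.2946],
])

```text
time_s: 6.45
ee_pos: [0.5436, 0.0316, 0.1587]
eef_rot: [-3.141, 0.0, 1.461]
force: [0.9, -0.6, -0.9]
grip_width: 0.064
```

```bash
python3 -c "
from h import *
print(now(),delta(now(),(.561,.192,.16),83.7))"
```

```text
[ 5.43594599e-01  3.15900513e-02  1.58694267e-01 -3.14126977e+00
  1.19592213e-05  1.46146323e+00] [0.1614, -0.0002, -0.0013, -0.0006, 0.0, 0.0012]
```

move_arm([
  [0.04, 0, 0, 0, 0, 0],
  [0.08, 0, 0, 0, 0, 0],
  [0.12, 0, 0, 0, 0, 0],
  [0.16, 0, 0, 0, 0, 0],
  [0.1614, 0, 0, 0, 0, 0],
])

```text
time_s: 6.87
ee_pos: [0.5611, 0.1958, 0.1583]
eef_rot: [-3.141, -0.001, 1.465]
force: [-0.8, -0.1, 0.6]
grip_width: 0.0935
```

move_arm([
  [0, 0, 0, 0, 0, 0],
  [0, 0, 0, 0, 0, 0],
  [0, 0, 0, 0, 0, 0],
  [0, 0, 0, 0, 0, 0],
  [0, 0, 0, 0, 0, 0],
])

```text
time_s: 7.28
ee_pos: [0.5618, 0.1891, 0.1591]
eef_rot: [3.141, -0.0, 1.459]
force: [0.0, -0.1, 0.3]
grip_width: 0.0938
```

Run:
```python
from h import *
W=ctrl.camera_info('wrist');im=ctrl.camera('wrist')[:,:,::-1]
cv2.imwrite('pics/w2.png',im)
import json;json.dump({k:np.array(v).tolist() for k,v in W.items()},open('w2.json','w'))
print(now())
q=proj(W,[[.561,.192,.06],[.5608,.1901,.06]]);print(q)
cv2.imwrite('pics/w2c.png',np.clip(cv2.resize(im[130:330,220:480].astype(np.float32),(780,600),interpolation=cv2.INTER_CUBIC)*1.6,0,255).astype(np.uint8))
```

```text
[ 5.61739855e-01  1.89291524e-01  1.59094088e-01  3.14143285e+00
 -5.29380241e-05  1.45958121e+00]
[[319.22758801 231.91867059]
 [319.24294928 234.21412318]]
```

View pics/w2c.png

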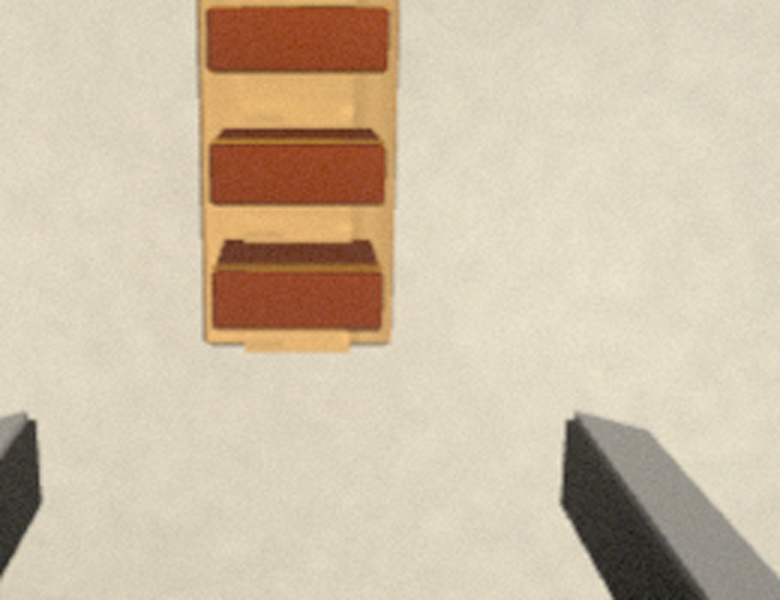

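```bash
python3 -c "
from h import *
import json
W=json.load(open('w2.json'));print(onz(W,(319.2,229.7),.06))
print(delta(now(),(.561,.193,.032),83.7))"
```

```text
[0.56118249 0.19383141 0.06      ]
[0.0036, -0.0012, 0.1271, 0.0003, -0.0001, -0.0024]
```

move_arm([
  [0.002, -0.001, 0.02, 0, 0, 0],
  [0.0036, -0.001, 0.045, 0, 0, 0],
  [0.0036, -0.001, 0.065, 0, 0, 0],
  [0.0036, -0.001, 0.075, 0, 0, 0],
  [0.0036, -0.001, 0.075, 0, 0, 0],
])

```text
time_s: 7.75
ee_pos: [0.5601, 0.1932, 0.0819]
eef_rot: [-3.138, 0.001, 1.46]
force: [0.2, -1.0, -0.6]
grip_width: 0.094
```

move_arm([
  [0, 0, 0.01, 0, 0, 0],
  [0, 0, 0.024, 0, 0, 0],
  [0, 0, 0.038, 0, 0, 0],
  [0, 0, 0.048, 0, 0, 0],
  [0, 0, 0.052, 0, 0, 0],
])

```text
time_s: 8.17
ee_pos: [0.5609, 0.1937, 0.0312]
eef_rot: [-3.141, 0.0, 1.461]
force: [-1.3, 0.8, -0.7]
grip_width: 0.0942
```

move_arm([
  [0, 0, 0, 0, 0, 0],
  [0, 0, 0, 0, 0, 0],
  [0, 0, 0, 0, 0, 0],
  [0, 0, 0, 0, 0, 0],
  [0, 0, 0, 0, 0, 0],
], fingers=-1, grip_force=12)

```text
time_s: 8.58
ee_pos: [0.5613, 0.1939, 0.0325]
eef_rot: [3.141, -0.0, 1.461]
force: [-0.6, 0.2, -0.3]
grip_width: 0.0638
```

move_arm([
  [0, 0, 0, 0, 0, 0],
  [0, 0, 0, 0, 0, 0],
  [0, 0, 0, 0, 0, 0],
  [0, 0, 0, 0, 0, 0],
  [0, 0, 0, 0, 0, 0],
])

```text
time_s: 9.0
ee_pos: [0.5611, 0.1939, 0.0321]
eef_rot: [3.141, -0.0, 1.461]
force: [-0.8, 0.8, 1.2]
grip_width: 0.0462
```

move_arm([
  [0, 0, -0.01, 0, 0, 0],
  [0, 0, -0.03, 0, 0, 0],
  [0, 0, -0.06, 0, 0, 0],
  [0, 0, -0.09, 0, 0, 0],
  [0, 0, -0.11, 0, 0, 0],
])

```text
time_s: 9.42
ee_pos: [0.5615, 0.194, 0.1455]
eef_rot: [3.139, -0.001, 1.461]
force: [0.3, 0.7, 1.0]
grip_width: 0.0458
```

```bash
python3 -c "
from h import *
J=[.5404,-.1095,-.2593]
t=(*w(J,[.0004,-.0106]),.145);print(t)
print(now(),ctrl.get_obs()['grip_width'],delta(now(),t,75.14))"
```

```text
(np.float64(0.5380687453097297), np.float64(-0.11984820040244161), 0.145)
[ 5.61510891e-01  1.94005923e-01  1.45540715e-01  3.13894543e+00
 -1.06305142e-03  1.46086516e+00] 0.0458030144957956 [-0.3145, 0.0111, 0.0002, 0.0049, -0.0024, 0.2854]
```

move_arm([
  [-0.02, 0, 0, 0, 0, 0.05],
  [-0.055, 0.002, 0, 0, 0, 0.1],
  [-0.092, 0.004, 0, 0, 0, 0.17],
  [-0.13, 0.005, 0, 0, 0, 0.23],
  [-0.168, 0.006, 0, 0, 0, 0.2854],
])

```text
time_s: 9.83
ee_pos: [0.5481, 0.0247, 0.1427]
eef_rot: [3.141, -0.0, 1.31]
force: [1.0, 0.1, -0.3]
grip_width: 0.0455
```

move_arm([
  [-0.035, 0.0075, 0, 0, 0, 0],
  [-0.07, 0.015, 0, 0, 0, 0],
  [-0.105, 0.02, 0, 0, 0, 0],
  [-0.13, 0.026, 0, 0, 0, 0],
  [-0.14, 0.028, 0, 0, 0, 0],
])

```text
time_s: 10.25
ee_pos: [0.5393, -0.1193, 0.1427]
eef_rot: [3.141, 0.0, 1.309]
force: [-0.3, 0.4, -1.2]
grip_width: 0.0461
```

move_arm([
  [0, 0, 0, 0, 0, 0],
  [0, 0, 0, 0, 0, 0],
  [0, 0, 0, 0, 0, 0],
  [0, 0, 0, 0, 0, 0],
  [0, 0, 0, 0, 0, 0],
])

```text
time_s: 10.67
ee_pos: [0.5399, -0.1151, 0.142]
eef_rot: [3.142, -0.0, 1.313]
force: [-1.0, 0.2, -0.7]
grip_width: 0.0459
```

```bash
python3 -c "
from h import *
J=[.5404,-.1095,-.2593]
t=(*w(J,[.0004,-.0106]),.085)
print(now(),delta(now(),t,75.14),ctrl.get_obs()['grip_width'])"
```

```text
[ 5.39864661e-01 -1.15126573e-01  1.42024755e-01  3.14157828e+00
 -7.62263471e-05  1.31300112e+00] [-0.005, -0.0005, 0.057, 0.0, -0.0001, 0.003] 0.045899046284236925
```

move_arm([
  [-0.003, -0.0005, 0.015, 0, 0, 0],
  [-0.005, -0.0005, 0.03, 0, 0, 0],
  [-0.005, -0.0005, 0.045, 0, 0, 0],
  [-0.005, -0.0005, 0.057, 0, 0, 0],
  [-0.005, -0.0005, 0.057, 0, 0, 0],
])

```text
time_s: 11.08
ee_pos: [0.5369, -0.1201, 0.0827]
eef_rot: [-3.138, -0.0, 1.312]
force: [0.1, 0.5, -0.8]
grip_width: 0.0458
```

move_arm([
  [0, 0, 0, 0, 0, 0],
  [0, 0, 0, 0, 0, 0],
  [0, 0, 0, 0, 0, 0],
  [0, 0, 0, 0, 0, 0],
  [0, 0, 0, 0, 0, 0],
])

```text
time_s: 11.5
ee_pos: [0.5381, -0.121, 0.0855]
eef_rot: [3.141, -0.0, 1.311]
force: [0.5, -0.3, -0.9]
grip_width: 0.0457
```

Run:
```python
from h import *
W=ctrl.camera_info('wrist');im=ctrl.camera('wrist')[:,:,::-1]
s=ctrl.camera('side')[:,:,::-1]
import json;json.dump({k:np.array(v).tolist() for k,v in W.items()},open('w3.json','w'))
J=[.5404,-.1095,-.2593];t=(*w(J,[.0004,-.0106]),.036)
print(now(),delta(now(),t,75.14))
b=lambda a,W,H:np.clip(cv2.resize(a.astype(np.float32),(W,H),interpolation=cv2.INTER_CUBIC)*1.6,0,255).astype(np.uint8)
cv2.imwrite('pics/w3c.png',np.hstack([b(im[100:400,220:420],400,600),b(s[150:300,290:390],400,600)]))
```

```text
[ 5.38037515e-01 -1.21015065e-01  8.52677166e-02  3.14112208e+00
 -2.92321628e-06  1.31144790e+00] [0.0011, -0.0003, 0.0493, 0.0009, -0.0, 0.0]
```

View pics/w3c.png

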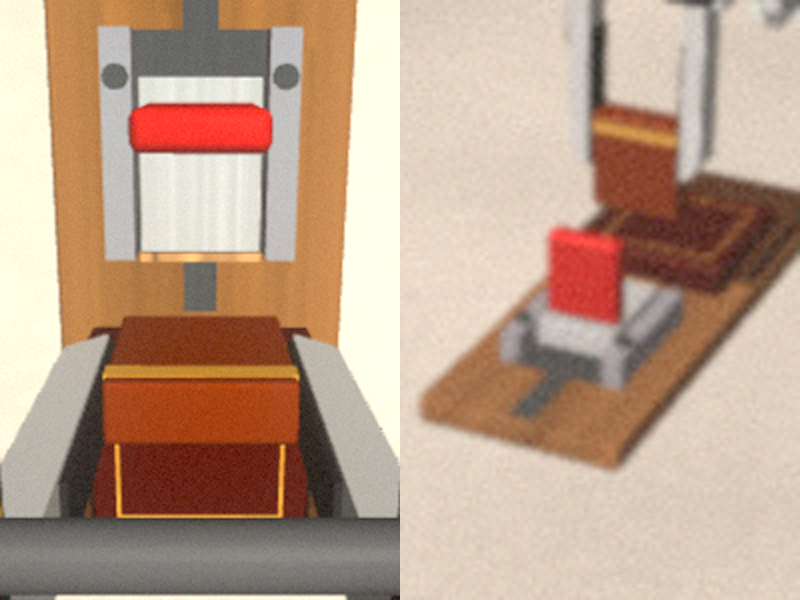

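Run:
```python
from h import *
import json
W=json.load(open('w3.json'));J=[.5404,-.1095,-.2593]
f=lambda u,v,z:tolocal(J,onz(W,(220+u/2,100+v/2),z)).round(4)
print("cork",f(138,260,.032),f(265,260,.032),"lid",f(92,328,.030),f(310,328,.030))
print("shim bot jaw side",f(122,318,.0635),f(282,318,.0635),"top jaw side",f(104,380,.1135),f(300,380,.1135),"top lid side",f(104,443,.1135),f(300,443,.1135))
```

```text
cork [-0.0204  0.004 ] [0.0223 0.0041] lid [-0.0371 -0.0208] [ 0.0387 -0.0208]
shim bot jaw side [-0.0228 -0.0058] [ 0.0247 -0.0058] top jaw side [-0.0217 -0.0037] [ 0.0232 -0.0037] top lid side [-0.0222 -0.0197] [ 0.0238 -0.0197]
```

move_arm([
  [0.0015, 0, 0, 0, 0, 0],
  [0.0015, 0, 0.01, 0, 0, 0],
  [0.0015, 0, 0.02, 0, 0, 0],
  [0.0015, 0, 0.03, 0, 0, 0],
  [0.0015, 0, 0.035, 0, 0, 0],
])

```text
time_s: 12.02
ee_pos: [0.5374, -0.1193, 0.0477]
eef_rot: [-3.139, -0.0, 1.311]
force: [0.2, 0.5, -0.5]
grip_width: 0.0459
```

move_arm([
  [0, 0, 0.004, 0, 0, 0],
  [0, 0, 0.008, 0, 0, 0],
  [0, 0, 0.011, 0, 0, 0],
  [0, 0, 0.012, 0, 0, 0],
  [0, 0, 0.012, 0, 0, 0],
])

```text
time_s: 12.43
ee_pos: [0.5383, -0.1196, 0.0379]
eef_rot: [-3.142, 0.0, 1.311]
force: [-0.0, 0.0, -0.2]
grip_width: 0.0459
```

move_arm([
  [0, 0, 0.0005, 0, 0, 0],
  [0, 0, 0.001, 0, 0, 0],
  [0, 0, 0.0015, 0, 0, 0],
  [0, 0, 0.002, 0, 0, 0],
  [0, 0, 0.002, 0, 0, 0],
])

```text
time_s: 12.85
ee_pos: [0.5384, -0.1195, 0.0361]
eef_rot: [3.141, 0.0, 1.311]
force: [-0.2, -1.2, 0.7]
grip_width: 0.0459
```

move_arm([
  [0, 0, 0.0003, 0, 0, 0],
  [0, 0, 0.0006, 0, 0, 0],
  [0, 0, 0.0006, 0, 0, 0],
  [0, 0, 0.0006, 0, 0, 0],
  [0, 0, 0.0006, 0, 0, 0],
])

```text
time_s: 13.27
ee_pos: [0.5384, -0.1196, 0.036]
eef_rot: [3.141, 0.0, 1.311]
force: [-3.3, 0.7, 9.0]
grip_width: 0.0459
```

Contact with the bed. Release: open partly first, then lift.

move_arm([
  [0, 0, -0.0005, 0, 0, 0],
  [0, 0, -0.0005, 0, 0, 0],
  [0, 0, -0.0005, 0, 0, 0],
  [0, 0, -0.0005, 0, 0, 0],
  [0, 0, -0.0005, 0, 0, 0],
], fingers=0.5)

```text
time_s: 13.68
ee_pos: [0.5383, -0.1195, 0.0357]
eef_rot: [-3.141, -0.0, 1.311]
force: [0.5, -0.8, 0.4]
grip_width: 0.0699
```

move_arm([
  [0, 0, 0, 0, 0, 0],
  [0, 0, -0.01, 0, 0, 0],
  [0, 0, -0.03, 0, 0, 0],
  [0, 0, -0.055, 0, 0, 0],
  [0, 0, -0.08, 0, 0, 0],
])

```text
time_s: 14.1
ee_pos: [0.5381, -0.1195, 0.1173]
eef_rot: [-3.141, -0.0, 1.311]
force: [-0.5, 0.2, -0.6]
grip_width: 0.0704
```

Run:
```python
from h import *
im=ctrl.camera('wrist')[:,:,::-1];s=ctrl.camera('side')[:,:,::-1]
J=[.5404,-.1095,-.2593];t=(*w(J,[.0006,.0555+.022]),.115)
print(now(),delta(now(),t,75.14))
b=lambda a,W,H:np.clip(cv2.resize(a.astype(np.float32),(W,H),interpolation=cv2.INTER_CUBIC)*1.6,0,255).astype(np.uint8)
cv2.imwrite('pics/w4c.png',np.hstack([b(im[100:400,220:420],400,600),b(s[150:300,290:390],400,600)]))
```

```text
[ 5.40096630e-01 -1.20032923e-01  1.20515416e-01  3.13478485e+00
  2.00394163e-04  1.31152466e+00] [0.0878, -0.0018, 0.0055, 0.013, 0.0004, 0.0002]
```

View pics/w4c.png

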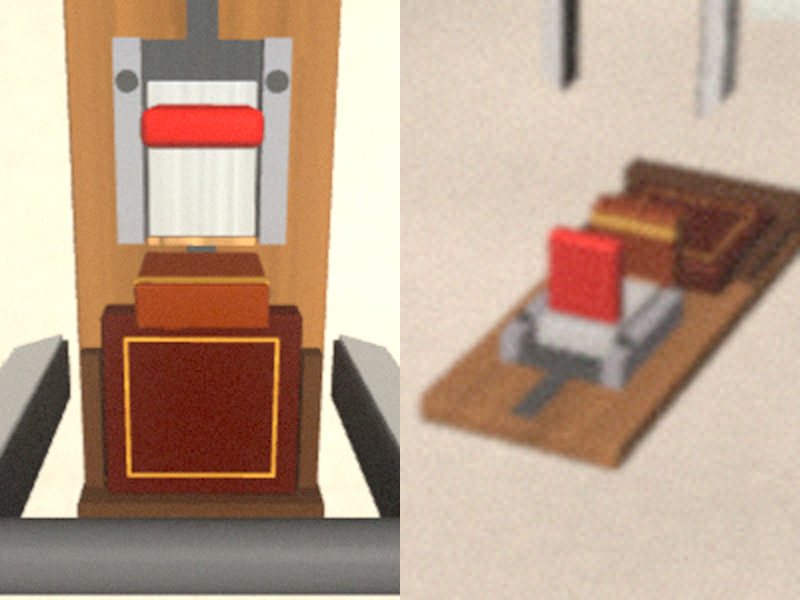

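move_arm([
  [0.015, 0, 0, 0, 0, 0],
  [0.04, -0.001, 0, 0, 0, 0],
  [0.065, -0.001, 0, 0, 0, 0],
  [0.085, -0.001, 0, 0, 0, 0],
  [0.0878, -0.001, 0, 0, 0, 0],
], fingers=-1, grip_force=30)

```text
time_s: 14.62
ee_pos: [0.5601, -0.0319, 0.1158]
eef_rot: [-3.141, -0.0, 1.314]
force: [-1.0, 0.0, 0.4]
grip_width: 0.0405
```

move_arm([
  [0, 0, 0, 0, 0, 0],
  [0, 0, 0, 0, 0, 0],
  [0, 0, 0, 0, 0, 0],
  [0, 0, 0, 0, 0, 0],
  [0, 0, 0, 0, 0, 0],
])

```text
time_s: 15.03
ee_pos: [0.5597, -0.0352, 0.1159]
eef_rot: [-3.142, 0.0, 1.31]
force: [0.2, 0.7, -0.1]
grip_width: 0.0071
```

Run:
```python
from h import *
J=[.5404,-.1095,-.2593];t=(*w(J,[.0006,.0555+.022]),.045)
print(now(),delta(now(),t,75.14),ctrl.get_obs()["grip_width"])
```

```text
[ 5.59733595e-01 -3.51870665e-02  1.15854655e-01 -3.14154129e+00
  5.61298657e-05  1.31043306e+00] [0.0007, 0.001, 0.0709, -0.0001, 0.0001, -0.0019] 0.007056370999576956
```

move_arm([
  [0.0007, 0.001, 0.015, 0, 0, 0],
  [0.0007, 0.001, 0.035, 0, 0, 0],
  [0.0007, 0.001, 0.055, 0, 0, 0],
  [0.0007, 0.001, 0.067, 0, 0, 0],
  [0.0007, 0.001, 0.0705, 0, 0, 0],
])

```text
time_s: 15.45
ee_pos: [0.56, -0.0342, 0.0434]
eef_rot: [-3.139, 0.0, 1.311]
force: [0.0, -0.2, -0.6]
grip_width: 0.0005
```

move_arm([
  [0, 0, 0, 0, 0, 0],
  [-0.003, 0, 0, 0, 0, 0],
  [-0.006, 0, 0, 0, 0, 0],
  [-0.009, 0, 0, 0, 0, 0],
  [-0.012, 0, 0, 0, 0, 0],
])

```text
time_s: 15.87
ee_pos: [0.5581, -0.0461, 0.0461]
eef_rot: [3.141, -0.0, 1.311]
force: [-0.1, -0.1, -0.0]
grip_width: 0.0001
```

move_arm([
  [-0.002, 0, 0, 0, 0, 0],
  [-0.004, 0, 0, 0, 0, 0],
  [-0.006, 0, 0, 0, 0, 0],
  [-0.007, 0, 0, 0, 0, 0],
  [-0.007, 0, 0, 0, 0, 0],
])

```text
time_s: 16.28
ee_pos: [0.5562, -0.0525, 0.0455]
eef_rot: [3.141, -0.0, 1.311]
force: [0.2, 2.4, 1.1]
grip_width: 0.0003
```

move_arm([
  [-0.001, 0, 0, 0, 0, 0],
  [-0.002, 0, 0, 0, 0, 0],
  [-0.003, 0, 0, 0, 0, 0],
  [-0.004, 0, 0, 0, 0, 0],
  [-0.004, 0, 0, 0, 0, 0],
])

```text
time_s: 16.7
ee_pos: [0.5551, -0.0564, 0.0454]
eef_rot: [3.141, 0.0, 1.311]
force: [1.3, 2.1, 1.8]
grip_width: 0.0006
```

move_arm([
  [-0.0007, 0, 0, 0, 0, 0],
  [-0.0014, 0, 0, 0, 0, 0],
  [-0.002, 0, 0, 0, 0, 0],
  [-0.002, 0, 0, 0, 0, 0],
  [-0.002, 0, 0, 0, 0, 0],
])

```text
time_s: 17.12
ee_pos: [0.5546, -0.0582, 0.0453]
eef_rot: [-3.142, 0.0, 1.311]
force: [1.6, 2.1, 1.8]
grip_width: 0.0004
```

move_arm([
  [-0.0007, 0, 0, 0, 0, 0],
  [-0.0014, 0, 0, 0, 0, 0],
  [-0.002, 0, 0, 0, 0, 0],
  [-0.002, 0, 0, 0, 0, 0],
  [-0.002, 0, 0, 0, 0, 0],
])

```text
time_s: 17.53
ee_pos: [0.5542, -0.0598, 0.0454]
eef_rot: [3.141, -0.0, 1.311]
force: [2.8, 4.7, 2.1]
grip_width: 0.0005
```

move_arm([
  [-0.0005, 0, 0, 0, 0, 0],
  [-0.001, 0, 0, 0, 0, 0],
  [-0.0015, 0, 0, 0, 0, 0],
  [-0.0015, 0, 0, 0, 0, 0],
  [-0.0015, 0, 0, 0, 0, 0],
])

```text
time_s: 17.95
ee_pos: [0.5541, -0.0599, 0.0454]
eef_rot: [3.141, -0.002, 1.312]
force: [4.8, 15.9, 1.4]
grip_width: 0.0003
```

move_arm([
  [0.0003, 0, 0, 0, 0, 0],
  [0.0003, 0, 0, 0, 0, 0],
  [0.0003, 0, 0, 0, 0, 0],
  [0.0003, 0, 0, 0, 0, 0],
  [0.0003, 0, 0, 0, 0, 0],
])

```text
time_s: 18.37
ee_pos: [0.5542, -0.0599, 0.0454]
eef_rot: [3.141, -0.002, 1.312]
force: [4.4, 13.1, 1.4]
grip_width: 0.0004
```

Run:
```python
from h import *
s=ctrl.camera('side')[:,:,::-1];im=ctrl.camera('wrist')[:,:,::-1];t=ctrl.camera('top')[:,:,::-1]
b=lambda a,W,H:np.clip(cv2.resize(a.astype(np.float32),(W,H),interpolation=cv2.INTER_CUBIC)*1.6,0,255).astype(np.uint8)
cv2.imwrite('pics/w5c.png',np.vstack([np.hstack([b(s[165:265,290:400],400,364),b(im[240:480,180:460],400,364)]),b(t[110:300,160:480],800,236)[:236]]))
J=[.5404,-.1095,-.2593];print(tolocal(J,now()[:2]),ctrl.get_obs()["force"])
```

```text
[0.00056199 0.0514612 ] [ 5.0177429  13.88581515  1.19639306]
```

View pics/w5c.png

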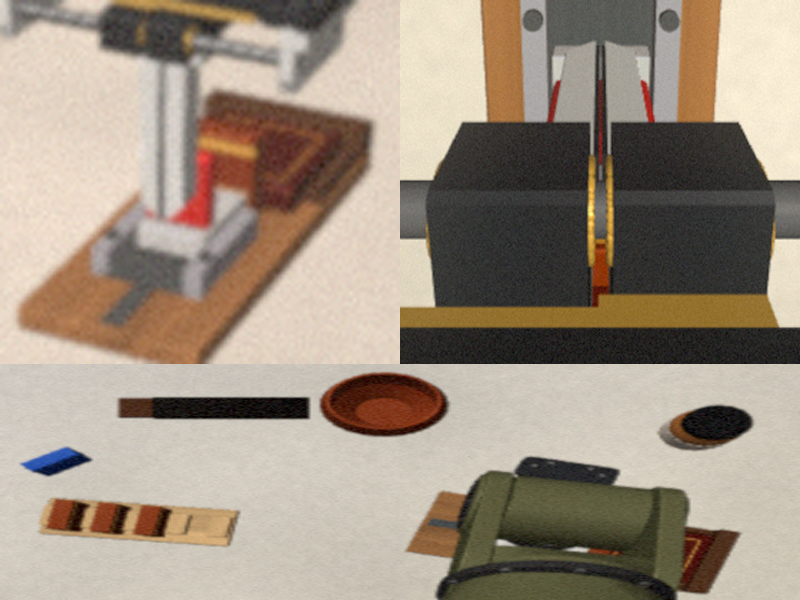

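```bash
python3 -c "
from station import ctrl
print(ctrl.get_obs()['force']);print(ctrl.hand_in())"
```

```text
[ 5.0177429  13.88581515  1.19639306]
the job is handed in; nothing more can be done
None
```

I pressed the lid flat, stood one shim upright in the gap and pushed the jaw against it. I handed in at about 18.5 s of the 70 s, with the arm still pushing.

- **Lid:** the fingertips stopped at z = 30 mm, the height of a seated lid, while the press rose to about 20 N. I didn't measure the lid's height again after letting go.
- **Gap and shims:** the gap measured about 28 mm, so one 16 mm shim fits and two don't. I used the shim at the jig end of the rack; the other three are still standing in it.
- **Clamp:** the jaw moved about 12 mm, well short of its 24 mm stop. The last reading was about 15 N along the push, at the top of the 10–15 N asked for. Up to first contact it took only 2–3 N, so the stack is being squeezed.
- **Surroundings:** in the last pictures the shim stands upright, and the bowl, jar and brush look where they were.
- **Disagreements:** the wrist and top cameras differed by about 3 mm along y at the rack, so I used a position close to the wrist reading. At the jig they agreed to about 1 mm. The clamped stack was partly hidden by the arm in the last pictures, so I judged the clamping mainly from force and travel.

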